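Lock an offcut into the drilling jig with the cam handle

ROBOT

A 7-joint arm with a two-finger parallel gripper is mounted at the origin on a cart in front of the work surface, level with it; the furniture and walls round the work are solid. World frame = base frame: x ahead of the robot, y to its left, z up, the work surface at z = 0. Lengths are in m, angles in rad, forces in N, time in s.
With the tool pointing down it reaches from about 0.4 to 0.9 m from the base axis. Payload 5.5 kg.
Tool frame: the origin (TCP) lies midway between the tips of the shut fingers; the grasp point (between the pads) lies 19 mm behind it (manip.grip_depth is the distance from the TCP to the grasp point, in m); z points along the fingers, y is the line along which they close (so a half turn about z gives the same grasp; the last joint's range is limited). The gripper opens to 92 mm and grips with 3 to 60 N. Pads are 19 mm wide; open, the fingers measure 130 mm over their backs; the gripper's body (75 mm by 190 mm) begins 47 mm behind the grasp point.
Start: joints at [-1.005, 0.501, -0.427, 1.55, 0.221, 1.138, -0.21], TCP at [0.194, 0.62, 0.227] pointing down, gripper open.
Joint ranges: [-2.88, 2.88], [-0.31, 2.03], [-1.54, 1.56], [0.2, 2.42], [-1.41, 4.55], [0.19, 2.02], [-2.57, 2.57]. Speed limits (rad/s): [2.57, 2.57, 3.14, 3.14, 3.14, 3.14, 3.14].

INTERFACE

Orientations are given as a unit quaternion [x, y, z, w].
In Python, from bench import manip, effector, viewer gives the robot as it stands. Calls block until the motion is done:
- manip.move_pose(position, orientation): joint-space move of the TCP to a pose.
- manip.servo_line(position, ori=None, vel=0.15): straight line of the TCP; ori=None keeps the orientation; vel is the mean speed in m/s.
- manip.movej(angles): joint-space move.
- effector.open_jaws() and effector.close(f_grip=None): open the fingers fully, or close them until they stop; f_grip is the grip in N (None keeps the last).
- manip.sleep(seconds).
- manip.solve_ik(position, orientation): joint angles nearest the present ones, or None.
- viewer.get_image(name): name is "scene" or "top" or "wrist"; returns the picture (480x640x3 uint8, red, green, blue); there is no depth.
- viewer.get_calibration(name): a dict with "vfov" (degrees; the focal length in pixels is half the picture's height over the tangent of half this angle, whatever the lens; pixels are square), "cx", "cy" (the principal point, pixels), "dist_coeffs" ([k1, k2, p1, p2, k3] as OpenCV has them; the pictures are not rectified), "eye" and "attitude" of the camera in the world. Camera axes: x right, y down, z forward; pixel columns grow to the right and rows downward; lengths in m; the calibration is good to about 2 mm. A picture is of the moment at which its call begins: read the wrist's pose just before it. get_calibration takes no time and is no camera call; for the wrist camera it gives the pose at the moment of the call.
A pose or a line that the arm cannot do raises manip.PlanningError and nothing moves.
- manip.hand_in(): hands the job in; it is judged then, once.
Readings, each from a call of its own:
- manip.current_clock(): time.
- manip.current_q(): joint angles.
- manip.current_joint_velocities(): joint speeds.
- manip.current_tau(): joint torques, N m.
- manip.current_tool_pos(): TCP position.
- manip.current_tcp_rot(): TCP orientation.
- manip.current_force(): force on the tool from outside, world axes, zero at the start.
- manip.current_wrist_torque(): the same for the moment, N m.
- manip.current_finger_gap(): finger opening in m.
- manip.current_gripper_force(): force on a finger pad.
Only numpy, scipy, OpenCV 4.12 (cv2) and the standard library are available. Lean on these libraries where they do the work, as an engineer would, in place of code of your own. Each camera call takes 0.05 s, during which the arm holds its last target. There are 200 camera calls.

TASK

Slide the wooden offcut along the channel of the jig until it is fully home against the stop at the far end. Then swing the jig's lock lever by its upright knob, up over the cam ramp and on until it drops fully into the notch and its foot clamps the offcut; feel for the notch and do not force anything. Leave the offcut home and the lever locked, and do not disturb the things lying round the jig.

Things in the scene. Friction and masses are not known exactly. Their poses are not given: they have to be found in the camera images.
- jig: Plywood jig plate 165 x 175 x 12 mm, fixed. Origin on the bench, under the channel's centre line; plate spans x -100..65, y -130..45 mm. The channel runs along its x axis at y = 0: floor at z = 12 mm, 49 mm wide between two wooden walls 14 mm high above the floor, open toward -x.
- stop (a point): Middle of the face of the wooden stop that closes the channel's +x end (jig x = +40 mm), at the height of the channel floor.
- offcut: Loose pine offcut in the channel, 75 mm long along the channel (its own y axis), 45 wide, 22 high, about 40 g; origin at the centre of its underside. It starts 28 to 53 mm short of the stop. Home = its end touches the stop, origin at jig x = +2.5 mm. The closed fingertips fit between the walls to push its near end.
- pivot (a point): Vertical axis of the lock lever, at the plate's top, 65 mm to the channel's -y side; a 27 mm steel sleeve stands there up to 101 mm above the bench. Round it lies the steel cam quadrant, on the side away from the channel: level land, ramp, crest, notch, and behind the notch a higher end wall, a hard stop. A nose under the lever's short tail rides on it.
- knob (a point): Point on the axis of the lever's upright black knob, 118 mm from the pivot axis, 78 mm above the bench at lift 0. The knob is a round post, 22 mm diameter, from 50 to 105 mm above the bench at lift 0, with a 26 mm collar in its lowest 6 mm; it rises with the lift. The lever under it is 18 mm wide, its top 50 mm above the bench.
- lock_swing (a joint): Lever angle, rad, counter-clockwise from above; starts 0 to 0.25. At 0 the knob lies 0.327 rad left of jig +x seen from the pivot. Turn counter-clockwise, across the channel. The quadrant's angle differs each time and is not measured: ramp (0.30 long) starts at 0.40 to 1.00, mid-notch at 0.94 to 1.55, play 0.03 each way. The ramp takes 5 to 12 N at the knob; at the end wall force rises steeply.
- lock_lift (a joint): Height of the lever above its lowest place, m. Spring and weight press it down: about 17 N low, 21 N on the crest. About 0.005 on the land (start), 0.011 on the crest; in the notch about 0.001, the foot resting on the offcut. Pressing on the knob's side can hold it up by friction; ease off and it drops. More than 30 N anywhere on jig, lever or offcut counts as forcing.
- pot: small dark turned wooden pot, 48 mm across and 49 mm high, origin under it; bystander left of the jig
- screws: small open carton of screws, 64 x 66 x 33 mm, origin under it; bystander at the far right of the jig
- spare: another pine offcut, 38 x 62 x 30 mm, origin under it; bystander at the right of the jig
Things that resemble listed ones, but are neither listed nor needed, are in the scene too. What is shaped like the offcut but green or red is not meant.

How it is judged:
By the outcome, as a careful person would: the job done as asked, in the order asked, and still so for the second after the job is handed in, with the robot touching nothing.
It also fails if it takes over 58 s, if anything falls off the work surface, if the arm or the gripper's body presses on something with over 40 N, if the wrist force passes 120 N, or if a joint passes its speed limit or range.

## Working session

There is one attempt and no reset: what is moved stays moved. The work goes in short steps, each a Python script; the robot and the scene stay as the last script left them, time stands still between calls to the robot, and variables do not carry over. Pictures are saved under pics/ and viewed, at most 10 in all, crops included, and the job is handed in when it is done.

```bash
ls; mkdir -p pics
cat > h.py <<'E'
import numpy as np, cv2
from scipy.spatial.transform import Rotation as R
from bench import manip, effector, viewer
def K(c):
    f=240/np.tan(np.radians(c['vfov'])/2); return np.array([[f,0,c['cx']],[0,f,c['cy']],[0,0,1.]])
def rot(c):
    a=np.array(c['attitude'],float)
    return a if a.shape==(3,3) else R.from_quat(a).as_matrix()
def ray(c,px,z):
    u=cv2.undistortPoints(np.array(px,float).reshape(-1,1,2),K(c),np.array(c['dist_coeffs'],float)).reshape(-1,2)
    d=np.c_[u,np.ones(len(u))]@rot(c).T; e=np.array(c['eye'])
    return e+d*((z-e[2])/d[:,2])[:,None]
def proj(c,P):
    r=rot(c).T; return cv2.projectPoints(np.array(P,float).reshape(-1,1,3),cv2.Rodrigues(r)[0],-r@np.array(c['eye']),K(c),np.array(c['dist_coeffs'],float))[0].reshape(-1,2)
def save(n,im): cv2.imwrite('pics/'+n+'.png',im[:,:,::-1])
E
python3 - <<'E'
from h import *
for n in ['scene','top']:
    im=viewer.get_image(n); save(n,im); np.save(n,im); c=viewer.get_calibration(n); print(n,c)
print(manip.current_clock(),manip.current_tcp_rot(),manip.current_force(),viewer.get_calibration('wrist'))
E
```

```text
pics
scene {'vfov': 55.15558399833881, 'cx': 313.9285050199145, 'cy': 236.67545590272186, 'dist_coeffs': array([-0.10821292,  0.        ,  0.        ,  0.        ,  0.        ]), 'eye': array([ 0.05442157, -0.30149427,  0.67269486]), 'attitude': array([ 0.78835095, -0.47212111,  0.19338543, -0.34381174])}
top {'vfov': 54.54491042694102, 'cx': 323.8897368207194, 'cy': 237.10817357393248, 'dist_coeffs': array([-0.12398009,  0.        ,  0.        ,  0.        ,  0.        ]), 'eye': array([ 0.4467283 , -0.00239028,  0.99496966]), 'attitude': array([-0.6982434 ,  0.7120611 , -0.05070335,  0.05342573])}
0.1 [ 1.50798375e-01  9.88564152e-01 -8.63402846e-04 -1.47610380e-04] [ 0.09568023 -0.24880035 -0.09712441] {'vfov': 59.56207228720876, 'cx': 319.0083745395841, 'cy': 239.585551199836, 'dist_coeffs': array([-0.03173274,  0.        ,  0.        ,  0.        ,  0.        ]), 'eye': array([0.12922552, 0.64145573, 0.38347827]), 'attitude': array([0.79913547, 0.58772603, 0.07401567, 0.10238313])}
```

View pics/top.png

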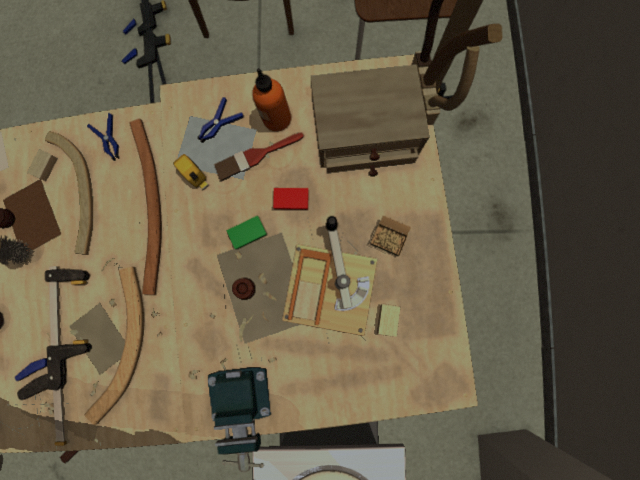

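View pics/scene.png

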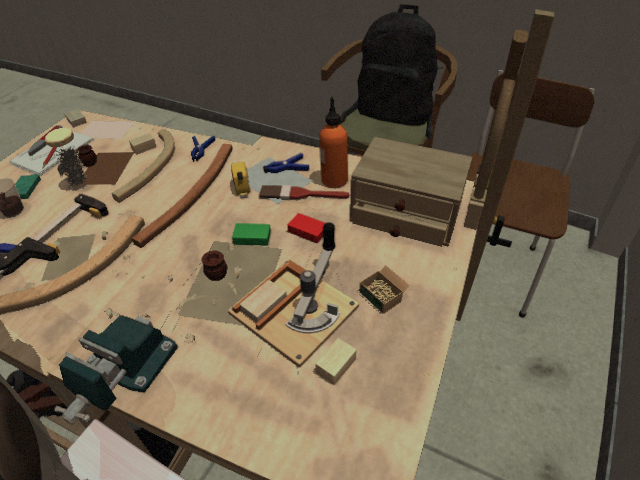

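The top view shows the jig plate with corners near (298,248), (378,260), (365,333) and (285,320). The channel runs up the picture with its stop near (315,252). The offcut is at about (305,298), the pivot sleeve at (343,282) and the knob at (332,222). The pot is at (243,288), the screws at (389,236) and the spare at (388,320). The green block (247,232) and red block (291,198) are decoys. I'll get a rough position and then look from close by with the wrist camera.

Run:
```python
from h import *
c=viewer.get_calibration('top')
n=['c1','c2','c3','c4','stop','offc','knob105','sleeve101','pot','scr','spare']
px=[(298,248),(378,260),(365,333),(285,320),(315,254),(305,298),(332,222),(343,282),(243,288),(389,236),(388,320)]
z=[.012]*4+[.026,.034,.11,.101,.049,.033,.03]
for a,p,h in zip(n,px,z): print(a,ray(c,[p],h)[0].round(3))
w=viewer.get_calibration('wrist'); T=np.array(manip.current_tool_pos()); Rt=R.from_quat(manip.current_tcp_rot())
print('cam in tool',Rt.inv().apply(np.array(w['eye'])-T), (Rt.inv()*R.from_matrix(rot(w))).as_matrix().round(3), T)
save('topc',cv2.resize(np.load('top.npy')[200:350,210:420],None,fx=3.8,fy=3.8,interpolation=cv2.INTER_CUBIC))
```

```text
c1 [0.57  0.056 0.012]
c2 [ 0.541 -0.114  0.012]
c3 [ 0.389 -0.082  0.012]
c4 [0.419 0.085 0.012]
stop [0.555 0.019 0.026]
offc [0.464 0.041 0.034]
knob105 [ 0.607 -0.016  0.11 ]
sleeve101 [ 0.492 -0.035  0.101]
pot [0.486 0.166 0.049]
scr [ 0.589 -0.136  0.033]
spare [ 0.415 -0.128  0.03 ]
cam in tool [ 0.06800841  0.00116566 -0.15768156] [[-0.    -0.968 -0.251]
 [ 1.     0.    -0.   ]
 [ 0.    -0.251  0.968]] [0.19370627 0.61980436 0.22579686]
```

View pics/topc.png

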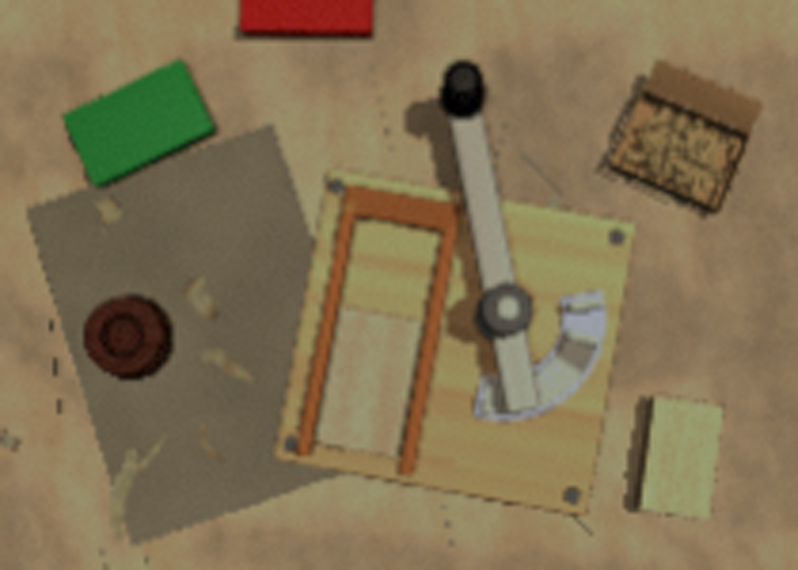

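The enlarged crop confirms which is which. The plain pine piece in the channel, at crop (365,380), is the offcut. Its near end is close to the open end and its far end at about (380,313). The piece at (680,455) is the spare. The rough pose puts the jig origin at (0.505, 0.0245) with yaw −0.195, and the pivot predicted from that agrees with the measured sleeve to 4 mm. Next I'll plan the IK and take a close look.

```bash
cat >> h.py <<'E'
def down(a): # tool down, tool y at world yaw a
    y=np.array([np.cos(a),np.sin(a),0]); z=np.array([0,0,-1.]); return R.from_matrix(np.c_[np.cross(y,z),y,z]).as_quat()
J0=np.array([.505,.0245]); TH=-.195
def jw(x,y,z,o=None,th=None):
    o=J0 if o is None else o; th=TH if th is None else th
    return np.array([o[0]+np.cos(th)*x-np.sin(th)*y,o[1]+np.sin(th)*x+np.cos(th)*y,z])
E
python3 - <<'E'
from h import *
for k in (0,np.pi):
  print('push',k,manip.solve_ik(jw(-.06,0,.02),down(TH+k)), manip.solve_ik(jw(-.017,-.02,.22),down(TH+k)))
  for s in (0,.5,1,1.6):
    a=.327+s; print('lever',k,s,manip.solve_ik(jw(.118*np.cos(a)+.02*np.sin(a),-.065+.118*np.sin(a)-.02*np.cos(a),.075),down(TH+a+k)))
effector.close(5)
manip.move_pose(jw(-.017,-.02,.22),down(TH))
c=viewer.get_calibration('wrist'); im=viewer.get_image('wrist'); save('w1',im); np.save('w1',im); np.save('w1c',c)
print(manip.current_clock(),manip.current_tool_pos(),manip.current_force())
E
```

```text
push 0 [-0.19140433  0.46262665  0.05900703  2.19165819 -0.05609542  0.48865535
 -0.28404599] [-0.19849145  0.18078519  0.14113982  1.97850558 -0.0303732   0.98427389
 -0.23780792]
lever 0 0 [-0.07342329  0.58436555  0.13395219  1.77137899 -0.10363034  0.79267071
  0.24337959]
lever 0 0.5 [-0.07174653  0.56132222  0.00404467  1.80408561 -0.00307323  0.77619087
  0.56587052]
lever 0 1 [-0.05607646  0.51430087 -0.12186312  1.89163019  0.08872345  0.74080591
  0.90414849]
lever 0 1.6 [-0.00576182  0.43441015 -0.25086107  2.0435186   0.16641511  0.68247913
  1.36822218]
push 3.141592653589793 [ 0.24563166  0.50445616 -0.45254212  2.17733085  0.42137131  0.5429966
  2.4233995 ] [ 0.96388213  0.46848182 -1.28885228  1.9459222   0.50519465  1.11095728
  2.41288866]
lever 3.141592653589793 0 [-0.78899803  1.12445404  1.34864173  1.79471986 -1.16621755  1.27694619
 -2.11517261]
lever 3.141592653589793 0.5 [-0.82559732  0.90619233  1.12714289  1.82925668 -0.94861569  1.06523835
 -1.82701097]
lever 3.141592653589793 1 [-0.82145263  0.70468272  0.90476776  1.91724645 -0.72008096  0.88259064
 -1.55282329]
lever 3.141592653589793 1.6 [-0.41490032  0.42998326  0.23958314  2.05748934 -0.15972546  0.67122633
 -1.48051209]
3.9917 [0.48460999 0.00939539 0.21991864] [ 0.28919467  0.85425599 -0.59159373]
```

View pics/w1.png

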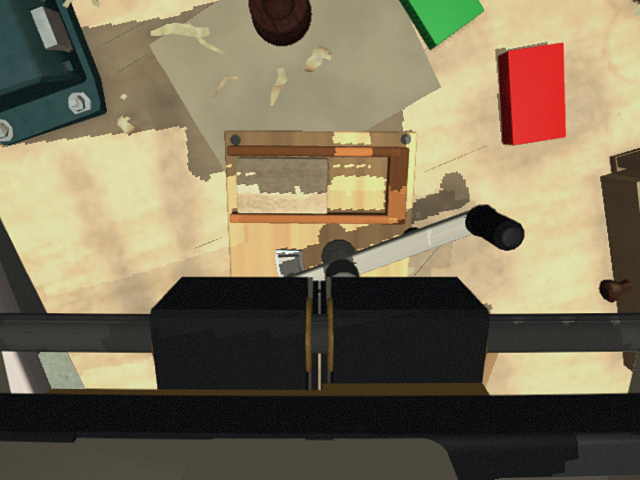

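In the wrist view the plate's left edge runs from corner (226,131) to (415,131). The channel's inner walls are at rows ~157 and ~213, and the stop's inner face is at column ~387. The offcut spans columns 237 to 328, the sleeve top is near (340,265) and the knob top near (508,234). I'll turn these into positions.

Run:
```python
from h import *
c=np.load('w1c.npy',allow_pickle=True).item()
n=['pl-x,+y','pl+x,+y','wall+y in -x','wall+y in +x','wall-y in -x','wall-y in +x','stopface top','stopface floor','off -x end','off +x end', 'knobtop']
px=[(226,131),(415,131),(237,156),(387,156),(232,213),(390,213),(388,185),(386,185),(237,185),(328,185),(510,234)]
z=[.012,.012,.026,.026,.026,.026,.026,.012,.034,.034,.11]
P=ray(c,px,np.array(z)); 
for a,p in zip(n,P):
  d=p[:2]-J0; print(a,p.round(4),'jig',[round(1e3*(d@v)) for v in ((np.cos(TH),np.sin(TH)),(-np.sin(TH),np.cos(TH)))])
T=np.array([0.48461,.0094,.22]); y=np.array([np.cos(TH),np.sin(TH),0])
print(proj(c,[T,T+.019*y,T-.019*y,T+[0,0,.047],T+.019*y+[0,0,.047]]))
save('w1c',cv2.resize(np.load('w1.npy')[110:300,200:440],None,fx=3.3,fy=3.1,interpolation=cv2.INTER_CUBIC))
```

```text
pl-x,+y [0.4196 0.0921 0.012 ] jig [-97, 50]
pl+x,+y [0.5768 0.0614 0.012 ] jig [63, 50]
wall+y in -x [0.4267 0.0702 0.026 ] jig [-86, 30]
wall+y in +x [0.5482 0.0465 0.026 ] jig [38, 30]
wall-y in -x [0.4111 0.0245 0.026 ] jig [-92, -18]
wall-y in +x [ 0.5434 -0.0013  0.026 ] jig [43, -18]
stopface top [0.5454 0.0227 0.026 ] jig [40, 6]
stopface floor [0.5456 0.0208 0.012 ] jig [41, 4]
off -x end [0.4227 0.0476 0.034 ] jig [-85, 7]
off +x end [0.496  0.0333 0.034 ] jig [-11, 7]
knobtop [ 0.6084 -0.0117  0.11  ] jig [108, -16]
[[320.7037133  305.59726457]
 [367.56980809 305.68423382]
 [273.83272742 305.45779734]
 [321.22949635 369.23690403]
 [385.07656567 369.28937287]]
```

View pics/w1c.png

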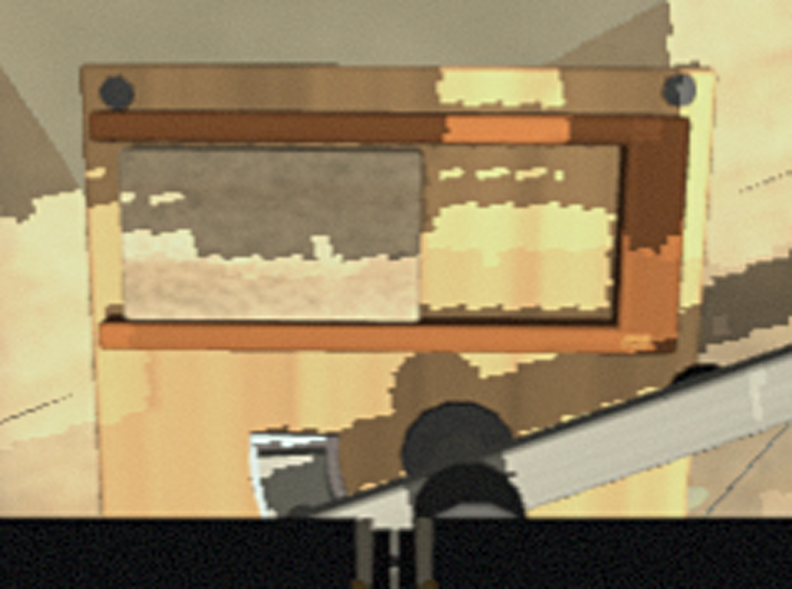

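The jig measures consistently: stop face at +40, offcut from −85 to −11 (74 mm long, as it should be), yaw −0.193. Its origin sits about 5 mm further to +y than my first estimate. The offcut must go ~51 mm. Before going down I'll check the gripper body's clearance to the vise.

```bash
sed -i 's/^J0=.*/J0=np.array([.5059,.029]); TH=-.194/' h.py
python3 - <<'E'
from h import *
t=viewer.get_calibration('top'); s=viewer.get_calibration('scene')
for z in (0.02,.06,.1): print(z,ray(t,[(268,368),(272,408)],z)[:,:2].round(3).tolist(), ray(s,[(176,345),(125,320)],z)[:,:2].round(3).tolist())
for ph in (.35,.5):
  p=jw(-.118,0,.1); print(ph,manip.solve_ik(p,down(TH+ph)),manip.solve_ik(jw(-.118,0,.021),down(TH+ph)))
  a=TH+ph; u=np.array([np.cos(a),np.sin(a)]); v=np.array([-u[1],u[0]])
  print((p[:2]-.095*u+.0375*v).round(3),(p[:2]-.095*u-.0375*v).round(3))
E
```

```text
0.02 [[0.322, 0.12], [0.24, 0.113]] [[0.311, 0.118], [0.306, 0.235]]
0.06 [[0.327, 0.115], [0.249, 0.108]] [[0.295, 0.093], [0.291, 0.202]]
0.1 [[0.332, 0.11], [0.257, 0.103]] [[0.28, 0.067], [0.275, 0.169]]
0.35 [-0.2446856   0.2186745   0.04889422  2.2796912  -0.01767079  0.64355499
 -0.02681738] [-0.2389084   0.39885145  0.04387377  2.31400256 -0.040925    0.42940007
 -0.00526122]
[0.29  0.074] [ 0.302 -0.   ]
0.5 [-0.2301733   0.21877447  0.0329504   2.27923042 -0.01191328  0.64373684
  0.11752134] [-0.22799197  0.39872404  0.03150601  2.31365034 -0.02936998  0.42955915
  0.1337471 ]
[0.288 0.059] [ 0.311 -0.013]
```

The vise's nearest edge is at y ≥ 0.10 and the body reaches y ≤ 0.074, so it clears. Pushing the offcut home under force watch.

Run:
```python
from h import *
q=down(TH+.38); u=np.array([np.cos(TH),np.sin(TH),0])
manip.move_pose(jw(-.118,0,.10),q)
manip.servo_line(jw(-.118,0,.021),vel=.12)
f0=np.array(manip.current_force()); print('base',f0.round(2),np.round(manip.current_tool_pos(),4))
manip.servo_line(jw(-.075,0,.021),vel=.06)
x=-.075
while x<-.047:
    f=(np.array(manip.current_force())-f0)
    if f@u<-4: break
    x+=.002; manip.servo_line(jw(x,0,.021),vel=.04)
    d=np.array(manip.current_tool_pos())[:2]-J0; print(round(x,3),round(d@u[:2],4),f.round(1))
manip.sleep(.2); print('end',x,(np.array(manip.current_force())-f0).round(2),manip.current_clock())
```

```text
base [0.4  0.15 1.16] [0.3912 0.0517 0.0215]
-0.073 -0.0731 [-1.3 -0.4 -0.5]
-0.071 -0.0708 [-0.5  0.  -0.7]
-0.069 -0.0688 [-0.2  0.  -0.6]
-0.067 -0.0668 [-0.8 -0.3 -0.8]
-0.065 -0.0648 [-0.5  0.2 -0.8]
-0.063 -0.0628 [-1.4 -0.2 -0.5]
-0.061 -0.0608 [-0.7  0.2 -0.6]
-0.059 -0.0588 [ 0.2  0.4 -1.9]
-0.057 -0.0568 [-1.1  0.1 -0.9]
-0.055 -0.0548 [ 0.3  0.2 -1.1]
-0.053 -0.0532 [-0.2 -0.8 -1. ]
-0.051 -0.0524 [-1.4  0.2 -1.6]
end -0.050999999999999976 [-5.85  1.88 -1.16] 9.5417
```

The offcut is against the stop: resistance rose to ~6 N right at the expected place. I'll back out, rise, and bring the closed fingers up behind the knob. Then I'll push it round the arc in small steps.

```bash
cat >> h.py <<'E'
def ax(s):
    a=TH+.327+s; return np.array([np.cos(a),np.sin(a),0]),np.array([-np.sin(a),np.cos(a),0]),a
def pose(s,d=.0205,z=.076):
    r,t,a=ax(s); return jw(0,-.065,z)+.118*r-d*t, down(a)
def ft(f0,s):
    f=np.array(manip.current_force())-f0; r,t,_=ax(s); return -f@t,f@r,f[2]
def lever(s,f0,step,fmax,send=1.62,peak=0,stopdrop=True):
    log=[]
    while s<send:
        s+=step; p,q=pose(s); manip.servo_line(p,q,vel=.06)
        F=ft(f0,s); r,t,_=ax(s)
        e=(np.array(manip.current_tool_pos())-p)@t
        log.append((round(s,3),*np.round(F,1),round(e*1e3,1)))
        peak=max(peak,F[0])
        if F[0]>fmax or (stopdrop and peak>4.5 and F[0]<1): break
    return s,log,peak
E
python3 - <<'E'
from h import *
manip.servo_line(jw(-.075,0,.021),vel=.06)
manip.servo_line(jw(-.075,0,.19),vel=.25)
p,q=pose(.065,.042,.16); manip.move_pose(p,q)
p,q=pose(.065,.042); manip.servo_line(p,q,vel=.15)
manip.sleep(.1); f0=np.array(manip.current_force()); np.save('f0',f0); print(f0.round(2),manip.current_clock())
s,log,pk=lever(-.11,f0,.025,15,send=.42)
for l in log: print(*l)
print(manip.current_clock())
im=viewer.get_image('wrist'); save('w2',im)
E
```

```text
[0.65 0.04 0.44] 12.575
-0.085 0.1 -0.0 0.2 0.2
-0.06 -0.1 -0.3 -0.1 0.3
-0.035 -0.4 -0.5 0.3 0.3
-0.01 0.4 -0.5 -0.0 0.4
0.015 0.1 -0.6 0.3 0.4
0.04 1.0 -0.7 -0.1 -0.1
0.065 1.6 -1.0 -0.5 -0.3
0.09 2.2 -1.4 -0.5 0.2
0.115 1.9 -2.5 -0.3 0.7
0.14 0.9 -1.2 -0.7 0.9
0.165 1.7 -1.6 -0.9 0.5
0.19 2.2 -0.8 -0.9 0.4
0.215 1.4 -1.1 -0.5 0.6
0.24 2.0 -1.8 -0.9 0.5
0.265 1.0 -1.6 -0.3 0.6
0.29 1.8 -2.2 0.5 0.5
0.315 -0.1 -1.7 -0.6 0.9
0.34 1.5 -1.8 -0.1 0.4
0.365 1.8 -1.1 -0.9 0.2
0.39 2.3 -0.7 -0.5 0.4
0.415 1.4 -0.6 -0.5 0.5
0.44 1.2 -2.1 -0.6 0.6
18.125
```

Contact came at ~0.045 rad, matching the measured lever angle of 0.065, and the land takes ~1.5 N. I'll continue and watch for the ramp, crest and drop.

Run:
```python
from h import *
f0=np.load('f0.npy')
s,log,pk=lever(.44,f0,.02,15,send=1.58)
for l in log: print(*l)
F=ft(f0,s); print('now',np.round(F,1),manip.current_clock())
np.save('s',s); im=viewer.get_image('wrist'); save('w3',im)
```

```text
0.46 0.9 -0.1 -0.1 0.2
0.48 0.7 -1.7 -0.5 0.6
0.5 1.3 -1.5 -0.8 0.3
0.52 3.0 -1.3 -0.6 0.3
0.54 1.7 -1.6 -0.3 0.3
0.56 1.5 -0.5 0.0 0.3
0.58 1.2 -0.7 0.5 0.4
0.6 1.4 -0.7 0.2 0.5
0.62 0.2 -1.3 0.1 0.7
0.64 0.8 -1.3 -0.8 0.8
0.66 1.6 -0.4 -0.6 0.3
0.68 2.0 -1.4 0.0 0.1
0.7 1.9 -1.1 0.4 0.4
0.72 2.1 -2.0 -0.3 0.3
0.74 3.3 -1.6 -0.4 -0.1
0.76 3.8 -2.0 -0.3 -0.7
0.78 5.6 -2.9 -0.2 -1.2
0.8 5.5 -1.7 -0.8 -2.0
0.82 6.0 -2.8 0.4 -2.2
0.84 6.6 -3.0 1.9 -2.5
0.86 5.8 -2.3 2.7 -2.1
0.88 5.6 -3.0 2.8 -2.5
0.9 5.9 -3.1 3.8 -2.9
0.92 7.1 -3.6 3.6 -3.8
0.94 7.3 -4.2 3.7 -4.2
0.96 7.1 -3.4 5.0 -4.1
0.98 5.9 -1.4 4.7 -3.1
1.0 7.1 -2.9 4.5 -3.6
1.02 8.0 -2.6 5.6 -4.2
1.04 7.5 -3.1 6.0 -4.3
1.06 3.0 -1.2 1.8 -1.7
1.08 4.1 -1.7 3.5 -1.3
1.1 4.8 -0.1 2.7 -0.9
1.12 2.4 -0.1 1.2 0.7
1.14 2.2 0.5 0.0 0.7
1.16 0.3 0.0 -0.9 1.2
now [ 0.3  0.  -0.9] 27.175
```

The ramp ran from ~0.74 to ~1.04 at up to 8 N and the crest follows, so mid-notch should be near 1.28. I'll go on gently with finer steps.

Run:
```python
from h import *
f0=np.load('f0.npy'); s=float(np.load('s.npy'))
s,log,pk=lever(s,f0,.01,5,send=1.265,stopdrop=False)
for l in log: print(*l)
manip.sleep(.2)
F=ft(f0,s); print('now',np.round(F,1),manip.current_clock())
np.save('s',s); im=viewer.get_image('wrist'); save('w3',im); np.save('w3',im); np.save('w3c',viewer.get_calibration('wrist'))
im=viewer.get_image('scene'); np.save('s3',im)
w=cv2.resize(np.load('w3.npy'),(400,300)); 
save('m3',np.hstack([w,cv2.resize(im[190:390,200:467],(400,300))]))
```

```text
1.17 0.7 -0.7 -0.7 0.4
1.18 -0.5 -0.0 -0.7 1.1
1.19 -0.4 0.1 0.1 0.4
1.2 -1.2 -0.6 -0.8 0.2
1.21 -0.3 0.1 -0.4 0.2
1.22 -0.4 0.3 0.4 0.2
1.23 -1.3 0.0 -0.4 0.1
1.24 -0.7 -0.4 -0.3 0.1
1.25 -1.1 -1.1 -0.4 0.1
1.26 -1.2 0.3 -0.9 0.1
1.27 -0.8 0.3 -0.2 0.1
now [-1.4  0.1  0.1] 30.175
```

View pics/m3.png

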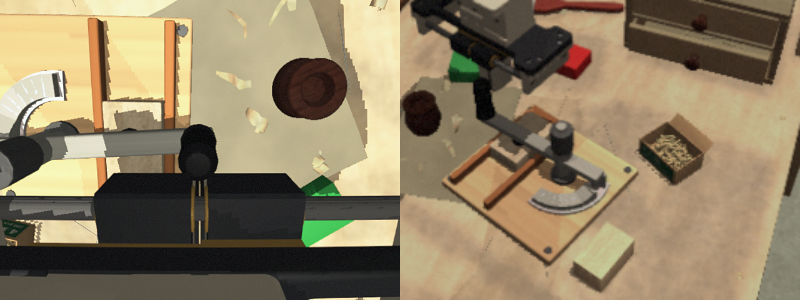

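The left panel shows the lever swung across the channel, with the knob at about (321,250) in full pixels, just ahead of the fingers. The right panel shows the tail at the far end of the quadrant. The push force went to zero after s=1.16 while the fingers moved on, so the lever has run ahead by itself, as it would when dropping. I'll feel lightly for the end of the play.

Run:
```python
from h import *
f0=np.load('f0.npy'); s=float(np.load('s.npy'))
c=np.load('w3c.npy',allow_pickle=True).item()
for px in ((321,255),(321,262)):
  d=ray(c,[px],.106)[0]-jw(0,-.065,.106); print('knob r,s',np.linalg.norm(d).round(4),round(np.arctan2(d[1],d[0])-TH-.327,3))
r0=ft(f0,s)[0]
s,log,pk=lever(s,f0,.006,r0+4,send=1.38,stopdrop=False)
for l in log: print(*l)
np.save('s',s); print(manip.current_clock())
```

```text
knob r,s 0.1202 1.346
knob r,s 0.12 1.327
1.276 -1.2 -0.6 -0.5 0.1
1.282 -0.2 -0.9 0.3 0.1
1.288 -0.3 -0.9 0.0 0.1
1.294 -1.2 -0.4 -0.3 0.0
1.3 -0.8 -0.2 -1.0 0.0
1.306 -0.1 -0.5 0.2 -0.0
1.312 2.9 -0.2 -0.7 -0.5
1.318 4.4 -0.7 -2.9 -0.8
32.275
```

The lever met a firm, steep stop at s≈1.31 after being free of contact. That fits the end of the play in the notch (mid ≈1.285, +0.03). I'll ease off, withdraw, and check angle and height in the pictures.

Run:
```python
from h import *
s=float(np.load('s.npy'))
for d,z,v in ((.026,.076,.03),(.05,.076,.12),(.05,.2,.2)):
    p,q=pose(s,d,z); manip.servo_line(p,q,vel=v)
p=jw(-.03,-.12,.25); manip.move_pose(p,down(TH))
print(manip.current_clock())
for n in ('scene','top','wrist'):
    im=viewer.get_image(n); np.save(n+'4',im)
np.save('w4c',viewer.get_calibration('wrist'))
a=np.load('scene.npy')[210:270,300:360]; b=np.load('scene4.npy')
c=viewer.get_calibration('scene')
k=proj(c,[pose(1.29,0,.106)[0]])[0].astype(int); print('scene knob pred',k, 'init',proj(c,[pose(.05,0,.11)[0]])[0])
b=b[k[1]-20:k[1]+40,k[0]-30:k[0]+30]
W=cv2.resize(np.load('wrist4.npy'),(800,600))[:300]
save('m4',np.vstack([np.hstack([cv2.resize(a,(300,300)),cv2.resize(b,(300,300)),np.zeros((300,200,3),np.uint8)]),W]))
```

```text
34.8667
scene knob pred [254 242] init [327.21861844 224.03540856]
```

View pics/m4.png

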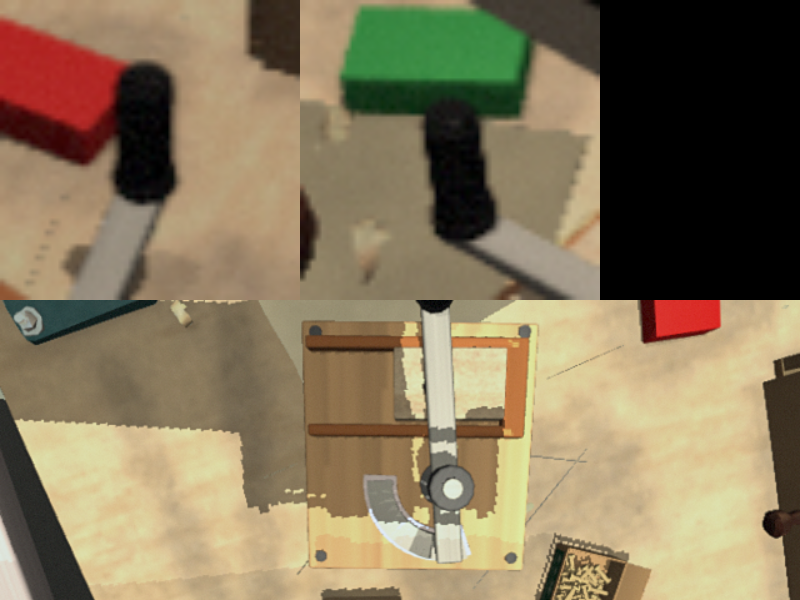

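In the scene crops the knob's top was at about (329,226) before and is at about (254.6,246) now. It sits 1.6 px lower than predicted for lift 0.001 after the bias correction, where a crest position would be ~6 px higher, so the lever is down. The wrist view shows the offcut's far edge meeting the stop, the lever clamped across it, the tail at the notch end of the quadrant, and nothing else moved.

```bash
python3 -c "
from h import *
print(manip.current_clock()); print(manip.hand_in())"
```

```text
35.0167
the job is handed in; nothing more can be done
None
```

I slid the offcut home against the stop, swung the lever over the ramp into the notch so it clamps the offcut, and handed the job in at 35 s; the highest force I read was about 8 N, and the final images show the lever down and nothing disturbed.

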